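Fit up a lever over its stub post

TASK

The flanged stub post has toppled over on the welding fixture plate: stand it upright on its square foot on the plate and let go of it. Then pick up the two-eyed lever by its balance point and hold it still and level, its big eye centred above the post with a gap of about 3 cm and its bar parallel to the plate's fence, ready for tacking. Finish while holding it there, not put down or touching the post, and leave everything else on the bench where it is.

Things in the scene. Friction and masses are not known exactly. Their poses are not given: they have to be found in the camera images.
- fixture: Welding fixture: a dark steel plate 240 x 240 mm, 10 mm thick, fixed on the bench. Origin: centre of its underside; z up. A fence, a straight bar 15 mm wide whose top is 28 mm above the bench, runs along y on the plate's whole +x edge (away from the robot); its inner face is at x = +105 mm.
- stub_mid (a point): Middle of the steel stub post (0.5 kg): square foot 60 x 60 x 12 mm, round stem 28 mm thick, 90 mm tall in all; this point is on the stem's axis 45 mm from the foot's underside, z along the stem to its top, x and y square to the foot. It starts toppled, sloping 12 degrees down to its top, on the foot's +x edge, about which it can be tipped up, the stem turning in a light pinch (10 N).
- stub_top (a point): Centre of the top end of the post's stem, 90 mm from the underside of its foot; axes as for stub_mid. The post's centre of mass is 21 mm from the underside of its foot.
- lever_balance (a point): Balance point of the steel lever (0.55 to 0.9 kg) lying flat on the bench: a bar 20 mm wide, 10 mm thick between a big eye (56 mm across, 26 mm high, bore 32 mm) and a small one (30 mm across, 26 mm high, no bore), 190 mm centre to centre. The point is mid-bar, 13 mm above the eyes' underside, 64 mm from the big eye's centre. x along the bar to the small eye, z up.
- lever_eye (a point): Centre of the lever's big eye, half-way up (13 mm above its underside); axes as for lever_balance.
- magnet: Bystander: red arrow-shaped welding magnet, about 71 x 55 x 18 mm; origin at the underside, under the middle of its square part.
- nut: Bystander: large dark hexagon nut, 46 mm wide over the flats, 22 mm high; origin under its centre.
- can: Bystander: ribbed tin can standing upright, 100 mm in diameter, 110 mm high; origin under its centre.
- brush: Bystander: flat brush lying along its x axis, to one side.
- hammer: Bystander: hammer lying along its x axis, to the other side.
- clamp: Bystander: C-clamp lying flat, about 160 x 100 mm, 20 mm high; origin under its middle.
- grinder: Bystander: angle grinder lying down, about 270 mm long and 65 mm high; origin under its handle.
Not all that is in view belongs to the job. Leave any green look-alike of the part that bears stub_mid alone. Leave any red look-alike of the part that bears lever_balance alone.

How it is judged:
On the way, in this order (a step that is already met when the one before it is completed fails the run):
1. the post stands upright on its foot on the fixture plate, let go and at rest (angle between stub_mid's own z axis and vertical below 0.08 rad and contact force between stub and fixture above 1.5 N and contact force between the fingers and stub below 0.2 N and z of stub_mid in the frame of fixture between 0.049 and 0.061 m and linear speed of stub below 0.02 m/s), for 0.3 s.
2. the lever is lifted clear of the bench, level, gripped at its balance point, the post still standing (angle between stub_mid's own z axis and vertical below 0.08 rad and contact force between stub and fixture above 1.5 N and contact force between the fingers and stub below 0.2 N and z of stub_mid in the frame of fixture between 0.049 and 0.061 m and angle between lever_balance's own z axis and vertical below 0.09 rad and contact force between the fingers and lever above 2 N and x of the grasp point in the frame of lever_balance between -0.025 and 0.025 m and height (world z) of lever_balance above 0.06 m), for 0.2 s.
At the end, for the whole second after the job is handed in: Post upright on the plate (0.08 rad), untouched; lever held by the fingers alone within 25 mm of its balance point, still, level (0.09 rad), big eye within 12 mm of the post's axis, 8 to 62 mm clear above it, bar parallel to the fence within 0.17 rad; bystanders within 30 mm of their start (all of step 1 and angle between lever_balance's own z axis and vertical below 0.09 rad and contact force between the fingers and lever above 2 N and x of the grasp point in the frame of lever_balance between -0.025 and 0.025 m and horizontal distance between lever_eye and stub_top below 0.012 m and z of lever_eye in the frame of stub_top between 0.021 and 0.075 m and angle between the x axis of lever_balance and the y axis of fixture, either way round below 0.17 rad and contact force between lever and stub below 0.1 N and contact force between lever and fixture below 0.1 N and linear speed of lever below 0.03 m/s); the arm keeps its last pose, push and grip.
It fails at once if another thing on the bench is shoved more than 30 mm (distance of any of magnet, nut, can, brush, hammer, clamp, grinder from where it was at the start of the episode above 0.03 m).
It also fails if it takes over 66 s, if anything falls off the work surface, if the arm or the gripper's body presses on something with over 40 N, if the wrist force passes 120 N, or if a joint passes its speed limit or range.

ROBOT

A 6-joint arm with a two-finger parallel gripper is mounted at the origin on the work surface. World frame = base frame: x ahead of the robot, y to its left, z up, the work surface at z = 0. Lengths are in m, angles in rad, forces in N, time in s.
With the tool pointing down it reaches from about 0.375 to 0.9 m from the base axis. Payload 3.1 kg.
Tool frame: the origin (TCP) lies between the finger pads; the fingertips stand 19 mm ahead of it and the grasp point (between the pads) is the TCP (manip.tcp_to_tips is the distance from the TCP to the fingertips, in m); z points along the fingers, y is the line along which they close (so a half turn about z gives the same grasp; the last joint's range is limited). The gripper opens to 87 mm and grips with 3 to 60 N. Pads are 19 mm wide; open, the fingers measure 117 mm over their backs; the gripper's body (75 mm by 190 mm) begins 51 mm behind the grasp point.
Start: joints at [1.103, 0.527, 1.433, -0, 1.181, -0.178], TCP at [0.179, 0.599, 0.242] pointing down, gripper open.
Joint ranges: [-3.08, 3.08], [-0.75, 2.2], [0.22, 2.44], [-1.43, 4.57], [0, 2.65], [-2.85, 2.85]. Speed limits (rad/s): [2.79, 2.79, 3.14, 3.14, 3.14, 3.14].

INTERFACE

Orientations are given as a rotation vector (axis times angle).
In Python, from rig import manip gives the robot as it stands.
- The arm moves only by the tool play_rows, never from a script. Its argument "targets" is a list of rows, each a list of 6 numbers: the shift along the world's x, y, z in m, then the turn, a rotation vector about the world's x, y, z in degrees. In form: [[tx, ty, tz, rx, ry, rz], ...]. A call has 1 to 12 rows; each row is the pose to reach, as a shift and turn from the pose commanded when the call began; what a row does not reach only later rows make up. A row lasts 1/12 s, in which the tool goes at most 41.7 mm and 7.16 degrees, less where a joint would pass 70% of its speed; a pose out of reach is approached as far as the arm can. A call with a gripper value outside its range is refused whole. "claw" is the finger opening in m, from 0 to 0.087, set as the call begins (left out, the last holds). The fingers move at their own pace and stop on an object; the grip force is fixed at half the most. Time passes only in rows, so rows that repeat a pose let the fingers close. It gives the time, the measured TCP pose, the force, the opening and the grip force at its end, in the units of the state.
- manip.observe(): the state, without advancing time (a new reading comes with each control period).
- manip.snapshot(name): name is "scene" or "top" or "wrist"; returns (picture, depth): 480x640x3 uint8, red, green, blue; 480x640 float32, m along the optical axis (not along the pixel's ray), 0 where there is no reading.
- manip.camera_info(name): a dict with "fx", "fy", "cx", "cy" (pixels), "R" (3x3) and "t" (3): a world point X has camera coordinates R X + t. Camera axes: x right, y down, z forward; pixel columns grow to the right and rows downward; lengths in m; the calibration is good to about 2 mm. The wrist camera is an equidistant fisheye: a pixel r from the principal point sees the ray r / f radians off the axis. A picture is of the moment at which its call begins: read the wrist's pose just before it. camera_info takes no time and is no camera call; for the wrist camera it gives the pose at the moment of the call.
- manip.sign_off(): hands the job in; it is judged then, once.
Trained networks look in the newest picture that a camera, given by its name, has taken for a name from the list of things; names that differ only in an ending like _2 or _b are one class to them, and where a whole thing is asked for, a point or a joint stands for the part that bears it (a point fixed in the world has none). Each returns a list of dicts, best first, with "p" (0 to 1); they miss things now and then, are a little off and sometimes report something else, mostly with a low value. They report only what shows in the picture. A call takes as long as a camera call. They do not tell look-alikes from the thing itself.
- manip.cut_out(camera, target): "region" (480x640 bool, what is visible of it) and "rect" ([centre column, centre row, width, height] in pixels, round what is visible of it).
The state is a dict: "time_s": time; "joints": joint angles; "qd": joint speeds; "effort": joint torques, N m; "tool_pos": TCP position; "tcp_rot": TCP orientation; "contact_force": force on the tool from outside, world axes, zero at the start; "torque": the same for the moment, N m; "gripper_width": finger opening in m; "grip_force": force on a finger pad.
Only numpy, scipy, OpenCV 4.12 (cv2) and the standard library are available. Lean on these libraries where they do the work, as an engineer would, in place of code of your own. Each camera call takes 0.05 s, during which the arm holds its last target. There are 200 camera calls.

## Working session

There is one attempt and no reset: what is moved stays moved. The work goes in short steps, Python scripts to look and compute and a tool call to move; the robot and the scene stay as the last step left them, time stands still between calls to the robot, and variables do not carry over. Pictures are saved under pics/ and viewed, at most 10 in all, crops included, and the job is handed in when it is done.

Besides the shell and the picture viewer there is one more tool, called after "Request:" in YAML: its name, and indented under it one key for each argument. play_rows: Moves the arm, as the interface text tells. Its arguments: {"type":"object","properties":{"targets":{"type":"array"},"claw":{"type":"number"}},"required":["targets"]}

```bash
mkdir -p pics; ls; cat > h.py <<'E'
from rig import manip
import numpy as np, cv2
def pts(cam,depth,mask,info=None):
    i=info or manip.camera_info(cam); v,u=np.nonzero(mask&(depth>0)); z=depth[v,u]
    c=np.stack([(u-i["cx"])/i["fx"]*z,(v-i["cy"])/i["fy"]*z,z],1)
    return (c-i["t"])@np.asarray(i["R"])
def snap(cam,fn=None):
    p,d=manip.snapshot(cam)
    if fn: cv2.imwrite("pics/"+fn,p[:,:,::-1])
    np.savez("last_%s.npz"%cam,p=p,d=d)
    return p,d
E
python3 - <<'E'
from h import *
a,_=snap("top","top0.png"); b,_=snap("scene","scene0.png")
for cam in ("top","scene"):
  for n in ["stub_mid","lever_balance","fixture"]:
    for r in manip.cut_out(cam,n): print(cam,n,round(r["p"],2),np.round(r["rect"]),r["region"].sum())
for c in("top","scene"):
  i=manip.camera_info(c);print(i)
print(manip.observe())
E
```

```text
pics
top stub_mid 0.89 [422. 316.  30.  32.] 421
top stub_mid 0.68 [399. 240.  22.  36.] 396
top stub_mid 0.36 [327. 208.  18.  24.] 218
top lever_balance 0.85 [217. 312.  33.  76.] 743
top lever_balance 0.83 [251. 227.  28.  72.] 683
top fixture 0.67 [398. 237.  86.  88.] 5934
scene stub_mid 0.93 [227. 233.  42.  35.] 619
scene stub_mid 0.64 [239. 182.  41.  35.] 499
scene lever_balance 0.8 [453. 224.  32.  54.] 778
scene lever_balance 0.77 [414. 284.  33.  78.] 970
scene lever_balance 0.17 [310. 335.  50.  76.] 3346
scene fixture 0.76 [226. 248. 126.  82.] 5681
{'fx': 523.9068329210247, 'fy': 523.9068329210247, 'cx': 322.5593514302175, 'cy': 228.57426395397025, 'R': array([[ 0.00773441, -0.99996425, -0.00341605],
       [-0.99562819, -0.00738278, -0.09311288],
       [ 0.09308433,  0.00412129, -0.9956497 ]]), 't': array([0.01048865, 0.52894474, 1.5581347 ])}
{'fx': 528.8040747019209, 'fy': 528.8040747019209, 'cx': 316.0635556591664, 'cy': 239.37322480857242, 'R': array([[-0.23323417,  0.97222687,  0.01940962],
       [ 0.60559932,  0.1608403 , -0.77934579],
       [-0.76082277, -0.17001561, -0.62629338]]), 't': array([ 0.11194797, -0.25777297,  1.66474404])}
{'time_s': 0.4, 'joints': array([ 1.10251286e+00,  5.27638411e-01,  1.43286962e+00,  7.70152178e-06,
        1.18138892e+00, -1.78477226e-01]), 'qd': array([ 0.00048894, -0.00151043, -0.00114238, -0.00042048,  0.00143001,
       -0.00046695]), 'effort': array([ 1.61216535e-04, -4.39503837e+01, -1.76657134e+01,  6.33271644e-02,
        5.30792575e-02, -7.50938034e-05]), 'tool_pos': array([0.17850805, 0.59884694, 0.24140917]), 'tcp_rot': array([-4.53624802e-01, -3.10856538e+00,  4.49629127e-04]), 'contact_force': array([ 0.31552341, -0.26392884,  0.27203752]), 'torque': array([ 0.00107814, -0.03363104, -0.05927589]), 'grip_force': 0.0, 'gripper_width': 0.08711831639627973}
```

View pics/top0.png

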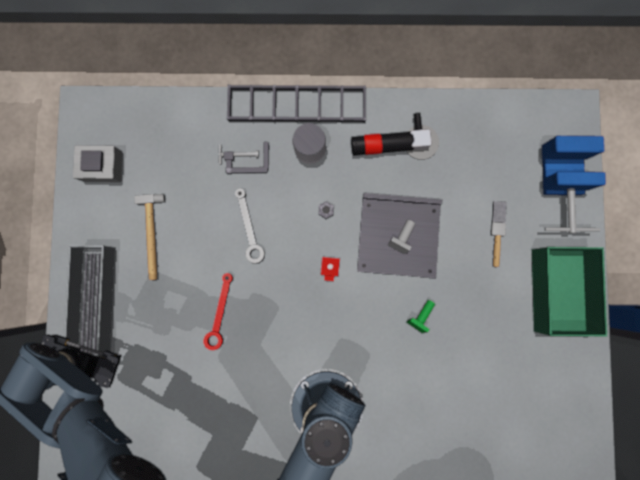

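View pics/scene0.png

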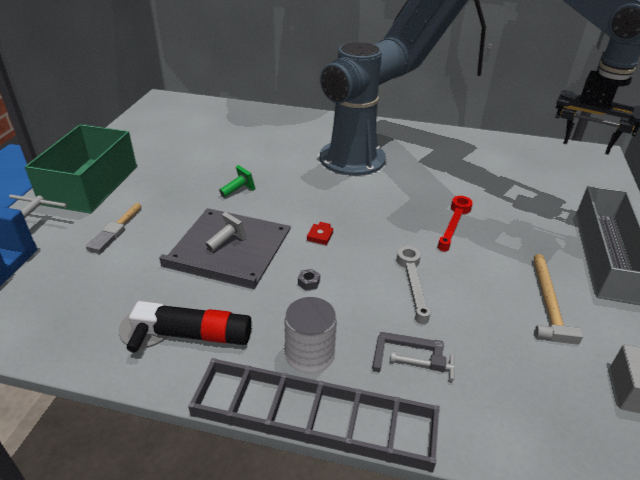

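The top view shows these candidates. Posts: grey on the plate (402,236) and green (422,316). Levers: grey (250,227) and red (217,312). The description makes the two grey ones the right choice. Next I'll measure them and check a close crop.

```bash
cat > m.py <<'E'
from h import *
L=np.load("last_top.npz"); p,d=L["p"],L["d"]
P=lambda m: pts("top",d,m)
def box(q): 
    r=cv2.minAreaRect((q[:,:2]*1000).astype(np.float32)); return np.round(r[0],1),np.round(r[1],1),round(r[2],2)
for n,c in (("fixture",(398,237)),("stub_mid",(399,240)),("lever_balance",(251,227))):
    rs=[r for r in manip.cut_out("top",n) if np.hypot(r["rect"][0]-c[0],r["rect"][1]-c[1])<15]
    if not rs: print("miss",n); continue
    m=rs[0]["region"]; np.save(n+".npy",m)
    q=P(m); print(n,len(q),box(q),np.round(np.percentile(q[:,2],[1,25,50,75,99]),4))
m=np.load("lever_balance.npy"); q=P(m); 
c=q[:,:2].mean(0);u=np.linalg.svd(q[:,:2]-c,full_matrices=False)[2][0]; s=(q[:,:2]-c)@u; print("lever axis",u,c,s.min(),s.max())
for e in (s<s.min()+.05,s>s.max()-.05): print(box(q[e]))
m=np.zeros((480,640),bool);m[205:262,375:425]=1
q=P(m);q=q[q[:,2]>0.02]; print(len(q),box(q))
for z in np.arange(.02,.09,.01):
    k=q[(q[:,2]>=z)&(q[:,2]<z+.01)]; print(round(z,3),len(k),k.mean(0).round(4) if len(k) else "")
cr=np.hstack([cv2.resize(p[190:280,350:450],(400,360),interpolation=3),cv2.resize(p[180:270,205:305],(400,360),interpolation=3)])
cv2.imwrite("pics/crop1.png",cr[:,:,::-1])
E
python3 m.py
```

```text
fixture 5904 (array([ 513.2, -219.2]), array([247.2, 249.1]), 86.26) [-0.0006  0.0072  0.01    0.0129  0.0316]
stub_mid 393 (array([ 510.8, -227.3]), array([58.6, 96.2]), 64.58) [0.0129 0.0369 0.0445 0.0572 0.075 ]
lever_balance 679 (array([538.4, 236.1]), array([229.1,  61.3]), 9.21) [-0.0051  0.0149  0.0195  0.0243  0.0327]
lever axis [-0.96649804 -0.256674  ] [0.52714922 0.238856  ] -0.1263503887501107 0.10470003416420434
(array([624.3, 266.7]), array([49.4, 28.9]), 7.24)
(array([451.6, 218.4]), array([53.4, 55.4]), 52.68)
412 (array([ 515.9, -245.9]), array([111.8, 139.6]), 78.54)
0.02 40 [ 0.4994 -0.2253  0.025 ]
0.03 105 [ 0.5207 -0.2347  0.0358]
0.04 118 [ 0.5074 -0.2268  0.0445]
0.05 47 [ 0.4888 -0.2153  0.0531]
0.06 59 [ 0.4818 -0.2145  0.0662]
0.07 43 [ 0.4828 -0.2137  0.0725]
0.08 0
```

View pics/crop1.png

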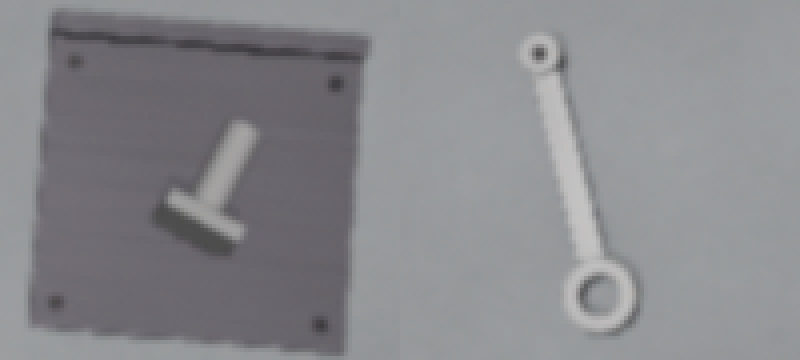

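The crop confirms the grey post on the plate, stem pointing +x and foot towards the robot, and the grey lever with its big eye nearer the robot. I'm moving over the post for a close wrist view.

Request:
play_rows:
  targets:
    - [0.27,-0.35,0.04,0,0,-4]
    - [0.27,-0.35,0.04,0,0,-4]
    - [0.27,-0.35,0.04,0,0,-4]
    - [0.27,-0.35,0.04,0,0,-4]
    - [0.27,-0.35,0.04,0,0,-4]
    - [0.27,-0.35,0.04,0,0,-4]
    - [0.27,-0.35,0.04,0,0,-4]
    - [0.27,-0.35,0.04,0,0,-4]
    - [0.27,-0.35,0.04,0,0,-4]
    - [0.27,-0.35,0.04,0,0,-4]
    - [0.27,-0.35,0.04,0,0,-4]
    - [0.27,-0.35,0.04,0,0,-8]

```text
time_s: 1.55
tool_pos: [0.453, 0.2451, 0.2825]
tcp_rot: [0.679, 3.062, -0.0]
contact_force: [0.0, 1.2, 0.0]
gripper_width: 0.0871
grip_force: 0.0
```

Request:
play_rows:
  targets:
    - [0.02,-0.45,0,0,0,0]
    - [0.02,-0.45,0,0,0,0]
    - [0.02,-0.45,0,0,0,0]
    - [0.02,-0.45,0,0,0,0]
    - [0.02,-0.45,0,0,0,0]
    - [0.02,-0.45,0,0,0,0]
    - [0.02,-0.45,0,0,0,0]
    - [0.02,-0.45,0,0,0,0]
    - [0.02,-0.45,0,0,0,0]
    - [0.02,-0.45,0,0,0,0]
    - [0.02,-0.45,0,0,0,0]
    - [0.02,-0.45,0,0,0,0]

```text
time_s: 2.55
tool_pos: [0.4699, -0.2082, 0.2821]
tcp_rot: [0.677, 3.063, -0.007]
contact_force: [0.5, -0.2, 0.6]
gripper_width: 0.0874
grip_force: 0.0
```

```bash
cat >> h.py <<'E'
def wpts(depth,mask,i):
    v,u=np.nonzero(mask&(depth>0)); z=depth[v,u]
    x=(u-i["cx"]);y=(v-i["cy"]);r=np.hypot(x,y)+1e-9;th=r/i["fx"]
    k=np.tan(np.minimum(th,1.5))/r
    c=np.stack([x*k*z,y*k*z,z],1)
    return (c-i["t"])@np.asarray(i["R"])
E
python3 - <<'E'
from h import *
print([a for a in dir(manip) if a[0]!="_"])
o=manip.observe();print(o["tool_pos"],o["tcp_rot"],o["joints"])
i=manip.camera_info("wrist"); print(i)
p,d=snap("wrist","w1.png"); 
import pickle; pickle.dump(i,open("wi.pkl","wb"))
for n in ["stub_mid","fixture"]:
    for r in manip.cut_out("wrist",n):
        print(n,round(r["p"],2),np.round(r["rect"])); q=wpts(d,r["region"],i); print(np.percentile(q,[2,50,98],axis=0).round(3))
E
```

```text
['MotionError', 'camera_info', 'cut_out', 'observe', 'sign_off', 'snapshot', 'tcp_to_tips']
[ 0.46989634 -0.20815887  0.28205335] [ 0.67727356  3.0632571  -0.00711853] [-0.63333589  0.32579548  1.66133026 -0.00262532  1.14865636 -1.76787282]
{'fx': 371.64829954431775, 'fy': 371.64829954431775, 'cx': 324.21149430139155, 'cy': 241.41497819986327, 'R': array([[ 0.42101157,  0.90704514, -0.00428701],
       [ 0.87507722, -0.40492047,  0.26510237],
       [ 0.23872392, -0.11536263, -0.96421074]]), 't': array([-0.0078252 , -0.53825625,  0.29253625])}
stub_mid 0.71 [188.  82.  70.  85.]
[[ 0.231 -0.314 -0.   ]
 [ 0.267 -0.282  0.034]
 [ 0.314 -0.24   0.061]]
fixture 0.82 [331. 235. 252. 253.]
[[ 0.393 -0.33   0.008]
 [ 0.484 -0.201  0.01 ]
 [ 0.615 -0.1    0.023]]
```

View pics/w1.png

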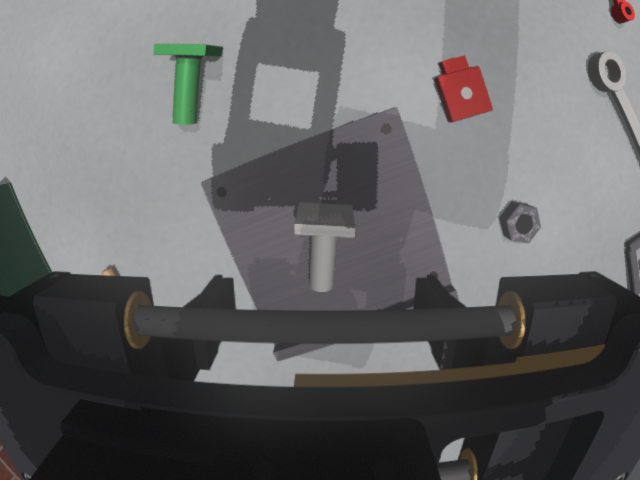

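The wrist view shows the grey post at pixels (322, 200–290), with the foot at the top and the stem pointing down-image. I'll fit its pose and the plate's.

```bash
cat > fit.py <<'E'
from h import *
import pickle
from scipy.optimize import least_squares
i=pickle.load(open("wi.pkl","rb"));L=np.load("last_wrist.npz");d=L["d"]
m=np.zeros((480,640),bool);m[190:296,290:360]=1
q=wpts(d,m,i); q=q[(q[:,2]>.016)]; print(len(q),q.min(0),q.max(0))
def local(x,q):
    px,py,az,t=x; e=np.array([np.cos(az),np.sin(az),0]);z=np.array([0,0,1.])
    a=np.sin(t)*e+np.cos(t)*z;b=np.cos(t)*e-np.sin(t)*z;l=np.cross(z,e)
    r=q-np.array([px,py,.01]); return r@b+.03, r@l, r@a   # radial, lateral, height
def box(p,c,h): 
    w=np.abs(p-c)-h; return np.linalg.norm(np.maximum(w,0),axis=1)+np.minimum(w.max(1),0)
def f(x):
    r,l,h=local(x,q); P=np.stack([r,l,h],1)
    d1=box(P,np.array([0,0,.006]),np.array([.03,.03,.006]))
    w=np.stack([np.hypot(r,l)-.014,np.abs(h-.051)-.039],1)
    d2=np.linalg.norm(np.maximum(w,0),axis=1)+np.minimum(w.max(1),0)
    return np.minimum(d1,d2)
best=min((least_squares(f,[x,y,np.radians(-25),np.radians(t)],loss="soft_l1",f_scale=.002) for x in(.46,.49) for y in(-.2,-.22) for t in(95,102)),key=lambda s:s.cost)
x=best.x; print("pivot",x[:2],"az",np.degrees(x[2]),"tilt",np.degrees(x[3]),"res",np.median(np.abs(f(x)))); np.save("post.npy",x)
F=[r for r in manip.cut_out("wrist","fixture")][0]["region"]
a=wpts(d,F,i);a=a[np.abs(a[:,2]-.01)<.004];h=cv2.minAreaRect((a[:,:2]*1000).astype(np.float32));print("plate",h,np.median(a[:,2]))
E
python3 fit.py
```

```text
3199 [ 0.45354183 -0.26242819  0.01600245] [ 0.5567289  -0.18056714  0.07376766]
pivot [ 0.46724678 -0.20668121] az -28.021300642851728 tilt 99.9112303087708 res 0.0006771591813894348
plate ((503.3221740722656, -216.7772979736328), (241.3303985595703, 226.44227600097656), 85.56352996826172) 0.009812332163374678
```

```bash
cat > plan.py <<'E'
from h import *
from scipy.spatial.transform import Rotation as R
o=manip.observe(); x=np.load("post.npy"); px,py,az,t=x
e=np.array([np.cos(az),np.sin(az),0]);z=np.array([0,0,1.]);l=np.cross(z,e)
a=np.sin(t)*e+np.cos(t)*z;b=np.cos(t)*e-np.sin(t)*z
h=.052;ph=np.radians(-40)
ax=np.array([px,py,.01])-.03*b+h*a
zt=np.sin(ph)*e-np.cos(ph)*z
g=ax-.004*zt
Rg=R.from_matrix(np.stack([np.cross(l,zt),l,zt],1)); R0=R.from_rotvec(o["tcp_rot"])
dr=np.degrees((Rg*R0.inv()).as_rotvec())
print("axis pt",ax,"grasp",g,"tips z",(g+.019*zt)[2]); print("hover shift",(g-.09*zt-o["tool_pos"]).round(4),"rot",dr.round(2),"descend",(.09*zt).round(4)); print("l",l,"e",e,R0.as_matrix()[:,1])
E
python3 plan.py
```

```text
axis pt [ 0.51702423 -0.23317209  0.03060191] grasp [ 0.51929397 -0.23438002  0.03366609] tips z 0.019111248019443736
hover shift [ 0.1023 -0.0615 -0.1787] rot [17.66 35.81 -3.28] descend [-0.0511  0.0272 -0.0689]
l [ 0.46979978  0.882773   -0.        ] e [ 0.882773   -0.46979978  0.        ] [4.16137350e-01 9.09301521e-01 6.69985368e-04]
```

Request:
play_rows:
  targets:
    - [0.1023,-0.0615,-0.05,17.66,35.81,-3.28]
    - [0.1023,-0.0615,-0.05,17.66,35.81,-3.28]
    - [0.1023,-0.0615,-0.05,17.66,35.81,-3.28]
    - [0.1023,-0.0615,-0.05,17.66,35.81,-3.28]
    - [0.1023,-0.0615,-0.05,17.66,35.81,-3.28]
    - [0.1023,-0.0615,-0.05,17.66,35.81,-3.28]
    - [0.1023,-0.0615,-0.08,17.66,35.81,-3.28]
    - [0.1023,-0.0615,-0.11,17.66,35.81,-3.28]
    - [0.1023,-0.0615,-0.14,17.66,35.81,-3.28]
    - [0.1023,-0.0615,-0.165,17.66,35.81,-3.28]
    - [0.1023,-0.0615,-0.1787,17.66,35.81,-3.28]
    - [0.1023,-0.0615,-0.1787,17.66,35.81,-3.28]

```text
time_s: 3.75
tool_pos: [0.5695, -0.2598, 0.0996]
tcp_rot: [-0.59, -2.377, -0.217]
contact_force: [-0.4, -0.3, -0.3]
gripper_width: 0.0873
grip_force: 0.0
```

```bash
python3 plan.py; python3 - <<'E'
from h import *
print(manip.observe()["joints"].round(3)); snap("wrist","w2.png")
E
```

```text
axis pt [ 0.51702423 -0.23317209  0.03060191] grasp [ 0.51929397 -0.23438002  0.03366609] tips z 0.019111248019443736
hover shift [ 0.0009 -0.0018  0.0031] rot [-0.16 -0.3  -0.14] descend [-0.0511  0.0272 -0.0689]
l [ 0.46979978  0.882773   -0.        ] e [ 0.882773   -0.46979978  0.        ] [4.67617112e-01 8.83931120e-01 1.07149627e-04]
[-0.579  1.008  1.002 -0.062  1.833 -1.657]
```

View pics/w2.png

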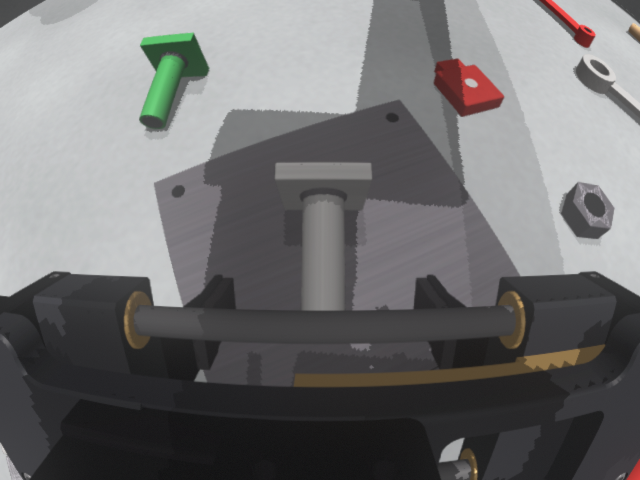

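The stem (323, 190–310) sits centred between the fingers (215 and 435). I'll descend and close on it.

Request:
play_rows:
  targets:
    - [-0.013,0.006,-0.015,0,0,0]
    - [-0.026,0.013,-0.032,0,0,0]
    - [-0.038,0.019,-0.05,0,0,0]
    - [-0.046,0.0225,-0.061,0,0,0]
    - [-0.0502,0.0254,-0.0665,0,0,0]
    - [-0.0502,0.0254,-0.0665,0,0,0]
    - [-0.0502,0.0254,-0.0665,0,0,0]

```text
time_s: 4.38
tool_pos: [0.5219, -0.2376, 0.0379]
tcp_rot: [-0.595, -2.387, -0.214]
contact_force: [0.6, 0.9, 0.8]
gripper_width: 0.0867
grip_force: 0.0
```

Request:
play_rows:
  targets:
    - [0,0,0,0,0,0]
    - [0,0,0,0,0,0]
    - [0,0,0,0,0,0]
    - [0,0,0,0,0,0]
    - [0,0,0,0,0,0]
    - [0,0,0,0,0,0]
    - [0,0,0,0,0,0]
    - [0,0,0,0,0,0]
  claw: 0.02

```text
time_s: 5.05
tool_pos: [0.5206, -0.2372, 0.0363]
tcp_rot: [-0.595, -2.384, -0.215]
contact_force: [-0.0, -0.1, 0.2]
gripper_width: 0.0419
grip_force: 0.0
```

Request:
play_rows:
  targets:
    - [0,0,0,0,0,0]
    - [0,0,0,0,0,0]
    - [0,0,0,0,0,0]
    - [0,0,0,0,0,0]
    - [0,0,0,0,0,0]
    - [0,0,0,0,0,0]

```text
time_s: 5.55
tool_pos: [0.521, -0.2367, 0.0363]
tcp_rot: [-0.595, -2.384, -0.216]
contact_force: [2.2, 2.7, 0.1]
gripper_width: 0.0274
grip_force: 30.0
```

Request:
play_rows:
  targets:
    - [0,0,0.01,0,0,0]
    - [0,0,0.02,0,0,0]
    - [0,0,0.03,0,0,0]
    - [0,0,0.04,0,0,0]
    - [0,0,0.05,0,0,0]
    - [0,0,0.06,0,0,0]
    - [0,0,0.06,0,0,0]

```text
time_s: 6.13
tool_pos: [0.5216, -0.2379, 0.0991]
tcp_rot: [-0.596, -2.387, -0.213]
contact_force: [1.6, -0.3, -4.7]
gripper_width: 0.0269
grip_force: 30.0
```

```bash
python3 - <<'E'
from h import *
o=manip.observe();print(o["tool_pos"],o["joints"].round(3),o["torque"]); a,_=snap("wrist"); b,_=snap("scene")
im=np.hstack([a[100:400,160:500][:, :],cv2.resize(b[160:285,155:300],(348,300),interpolation=3)]); cv2.imwrite("pics/c3.png",im[:,:,::-1])
E
```

```text
[ 0.5216285  -0.23791548  0.09908968] [-0.59   0.938  1.185 -0.066  1.709 -1.657] [-0.56393012 -1.01068874  0.00295558]
```

View pics/c3.png

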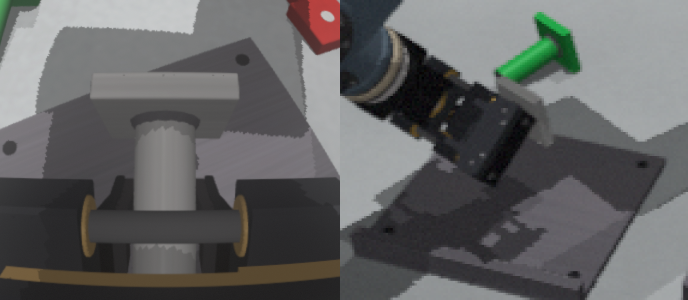

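The post is held clear of the plate and still tilted. I'll carry it outward a little and turn it upright.

Request:
play_rows:
  targets:
    - [0.005,0,0,-2.35,-4.41,0]
    - [0.01,0,0,-4.7,-8.83,0]
    - [0.015,0,0,-7.05,-13.24,0]
    - [0.02,0,0,-9.4,-17.66,0]
    - [0.025,0,0,-11.75,-22.07,0]
    - [0.03,0,0,-14.09,-26.48,0]
    - [0.035,0,0,-16.44,-30.9,0]
    - [0.04,0,0,-18.79,-35.31,0]
    - [0.045,0,0,-21.14,-39.73,0]
    - [0.05,0,0,-23.49,-44.14,0]
    - [0.05,0,0,-23.49,-44.14,0]
    - [0.05,0,0,-23.49,-44.14,0]

```text
time_s: 7.23
tool_pos: [0.5681, -0.2354, 0.0952]
tcp_rot: [0.721, 2.89, -0.061]
contact_force: [0.4, -0.0, -5.6]
gripper_width: 0.027
grip_force: 30.0
```

```bash
cat > hold.py <<'E'
from h import *
from scipy.optimize import least_squares
from fitm import sdf
import sys
o=manip.observe();print(o["tool_pos"],o["joints"].round(3),o["torque"].round(2)); i=manip.camera_info("wrist"); p,d=snap("wrist")
rs=manip.cut_out("wrist","stub_mid"); print([(round(r["p"],2),np.round(r["rect"])) for r in rs])
m=np.zeros((480,640),bool); m[90:330,200:450]=1
q=wpts(d,m,i); T=o["tool_pos"]; g=p[m&(d>0)].astype(int)
ok=(np.linalg.norm(q-T,axis=1)<.085)&(q[:,2]>.015)&(np.ptp(g,axis=1)<25)&(g.mean(1)>95)
q=q[ok]; print(len(q))
az=np.radians(-28.02)
f=lambda x: sdf(x,q,az)
best=min((least_squares(f,[T[0],T[1],T[2],np.radians(t)],loss="soft_l1",f_scale=.002) for t in (0,30,60,90)),key=lambda s:s.cost)
x=best.x; print("mid-grasp pt",x[:3].round(4),"tilt",np.degrees(x[3]).round(1),"res",np.median(np.abs(f(x))))
a=np.array([np.sin(x[3])*np.cos(az),np.sin(x[3])*np.sin(az),np.cos(x[3])]); print("foot centre",(x[:3]-.045*a).round(4),"h of TCP",((T-x[:3])@a+.045).round(4))
E
cat > fitm.py <<'E'
import numpy as np
def sdf(x,q,az):
    t=x[3]; e=np.array([np.cos(az),np.sin(az),0]);z=np.array([0,0,1.])
    a=np.sin(t)*e+np.cos(t)*z;b=np.cos(t)*e-np.sin(t)*z;l=np.cross(z,e)
    w=q-x[:3]; r,l,h=w@b,w@l,w@a+.045
    s=lambda w:np.linalg.norm(np.maximum(w,0),axis=1)+np.minimum(w.max(1),0)
    return np.minimum(s(np.stack([abs(r)-.03,abs(l)-.03,abs(h-.006)-.006],1)),s(np.stack([np.hypot(r,l)-.014,abs(h-.051)-.039],1)))
E
python3 hold.py
```

```text
[ 0.56810241 -0.23542608  0.09522413] [-0.582  0.665  1.699  0.027  0.611 -1.684] [0.02 0.1  0.04]
[(0.93, array([324., 273., 153., 207.]))]
12459
mid-grasp pt [ 0.5637 -0.2331  0.0835] tilt 50.1 res 0.00029505178390789276
foot centre [ 0.5333 -0.2169  0.0547] h of TCP 0.0563
```

```bash
cat > kin.py <<'E'
import numpy as np
from scipy.optimize import least_squares
D=np.array([[.1785,.5988,.2414,.5276,1.4329,1.1814],[.4699,-.2082,.2821,.3258,1.6613,1.1487],[.5695,-.2598,.0996,1.008,1.002,1.833],[.5216,-.2379,.0991,.938,1.185,1.709],[.5681,-.2354,.0952,.665,1.699,.611]])
def fk(p,q):
    z0,L2,L3,Lt=p; a,b,c=q[...,0],q[...,0]+q[...,1],q.sum(-1)
    return L2*np.sin(a)+L3*np.sin(b)+Lt*np.sin(c), z0+L2*np.cos(a)+L3*np.cos(b)+Lt*np.cos(c)
d=.11
def res(p):
    r,z=fk(p[:4],D[:,3:]); return np.r_[r-np.sqrt(D[:,0]**2+D[:,1]**2-p[4]**2),z-D[:,2]]
s=least_squares(res,[.15,.6,.4,.26,.11]); print(s.x.round(3),np.abs(res(s.x)).max())
p=s.x
def ik(r,z,ph):
    c=np.pi-ph; wr=r-p[3]*np.sin(c);wz=z-p[0]-p[3]*np.cos(c);D2=wr*wr+wz*wz
    k=(D2-p[1]**2-p[2]**2)/(2*p[1]*p[2])
    if abs(k)>1: return None
    q3=np.arccos(k); q2=np.arctan2(wr,wz)-np.arctan2(p[2]*np.sin(q3),p[1]+p[2]*np.cos(q3))
    return np.round([q2,q3,c-q2-q3],2)
for x in (.55,.57,.6):
  for y in(-.235,-.3):
    for ph in (20,25,30,35,40,45,50,60):
      print(x,y,ph,ik(np.sqrt(x*x+y*y-p[4]**2),.075,np.radians(ph)))
E
python3 kin.py
```

```text
[ 0.177  0.524  0.373  0.245 -0.   ] 0.015820933089851996
0.55 -0.235 20 [0.6  1.92 0.27]
0.55 -0.235 25 [0.59 1.98 0.13]
0.55 -0.235 30 [ 0.59  2.04 -0.01]
0.55 -0.235 35 [ 0.6   2.09 -0.16]
0.55 -0.235 40 [ 0.61  2.15 -0.31]
0.55 -0.235 45 [ 0.63  2.19 -0.46]
0.55 -0.235 50 [ 0.65  2.24 -0.62]
0.55 -0.235 60 [ 0.73  2.31 -0.95]
0.55 -0.3 20 [0.64 1.84 0.32]
0.55 -0.3 25 [0.63 1.9  0.18]
0.55 -0.3 30 [0.62 1.96 0.04]
0.55 -0.3 35 [ 0.62  2.02 -0.11]
0.55 -0.3 40 [ 0.63  2.07 -0.26]
0.55 -0.3 45 [ 0.65  2.12 -0.41]
0.55 -0.3 50 [ 0.67  2.16 -0.56]
0.55 -0.3 60 [ 0.74  2.24 -0.88]
0.57 -0.235 20 [0.63 1.87 0.3 ]
0.57 -0.235 25 [0.62 1.93 0.16]
0.57 -0.235 30 [0.61 1.99 0.02]
0.57 -0.235 35 [ 0.61  2.04 -0.13]
0.57 -0.235 40 [ 0.62  2.1  -0.28]
0.57 -0.235 45 [ 0.64  2.14 -0.43]
0.57 -0.235 50 [ 0.66  2.19 -0.58]
0.57 -0.235 60 [ 0.73  2.26 -0.9 ]
0.57 -0.3 20 [0.66 1.79 0.35]
0.57 -0.3 25 [0.65 1.85 0.21]
0.57 -0.3 30 [0.64 1.91 0.07]
0.57 -0.3 35 [ 0.64  1.97 -0.08]
0.57 -0.3 40 [ 0.65  2.02 -0.23]
0.57 -0.3 45 [ 0.66  2.07 -0.38]
0.57 -0.3 50 [ 0.68  2.12 -0.53]
0.57 -0.3 60 [ 0.74  2.19 -0.84]
0.6 -0.235 20 [0.66 1.79 0.35]
0.6 -0.235 25 [0.65 1.85 0.21]
0.6 -0.235 30 [0.64 1.91 0.07]
0.6 -0.235 35 [ 0.64  1.97 -0.08]
0.6 -0.235 40 [ 0.65  2.02 -0.23]
0.6 -0.235 45 [ 0.66  2.07 -0.38]
0.6 -0.235 50 [ 0.68  2.11 -0.53]
0.6 -0.235 60 [ 0.74  2.19 -0.84]
0.6 -0.3 20 [0.69 1.71 0.39]
0.6 -0.3 25 [0.68 1.77 0.25]
0.6 -0.3 30 [0.67 1.83 0.11]
0.6 -0.3 35 [ 0.67  1.89 -0.03]
0.6 -0.3 40 [ 0.68  1.95 -0.18]
0.6 -0.3 45 [ 0.69  2.   -0.33]
0.6 -0.3 50 [ 0.7   2.04 -0.48]
0.6 -0.3 60 [ 0.76  2.12 -0.78]
```

Request:
play_rows:
  targets:
    - [0,0,0,-2.35,-4.41,0]
    - [0,0,0,-4.7,-8.83,0]
    - [0,0,0,-6.58,-12.36,0]
    - [0,0,-0.005,-6.58,-12.36,0]
    - [0,0,-0.01,-6.58,-12.36,0]
    - [0,0,-0.014,-6.58,-12.36,0]
    - [0,0,-0.014,-6.58,-12.36,0]
    - [0,0,-0.014,-6.58,-12.36,0]

```text
time_s: 8.0
tool_pos: [0.5717, -0.2378, 0.0821]
tcp_rot: [0.661, 2.649, -0.142]
contact_force: [0.3, -0.1, -6.6]
gripper_width: 0.0269
grip_force: 30.0
```

```bash
python3 hold.py
```

```text
[ 0.5716879  -0.23778589  0.08206215] [-0.594  0.676  1.877  0.246  0.175 -1.909] [ 0.18  0.52 -0.04]
[(0.66, array([324., 274., 151., 202.]))]
13195
mid-grasp pt [ 0.5702 -0.2365  0.07  ] tilt 35.1 res 0.00037701017485986844
foot centre [ 0.5474 -0.2244  0.0332] h of TCP 0.0559
```

Request:
play_rows:
  targets:
    - [0,0,-0.004,0,0,0]
    - [0,0,-0.008,0,0,0]
    - [0,0,-0.009,0,0,0]
    - [-0.003,0.0017,-0.009,0.5,0.9,0]
    - [-0.0065,0.0035,-0.0087,1,1.8,0]
    - [-0.0097,0.0052,-0.0086,1.4,2.6,0]
    - [-0.013,0.007,-0.009,1.8,3.4,0]
    - [-0.0165,0.0087,-0.0096,2.3,4.4,0]
    - [-0.0194,0.0103,-0.0102,2.8,5.3,0]
    - [-0.0194,0.0103,-0.0102,2.8,5.3,0]

```text
time_s: 8.93
tool_pos: [0.5553, -0.2295, 0.0754]
tcp_rot: [0.684, 2.738, -0.116]
contact_force: [2.2, -0.3, 7.7]
gripper_width: 0.0268
grip_force: 30.0
```

```bash
python3 hold.py
```

```text
[ 0.55528692 -0.22953811  0.07538284] [-0.593  0.675  1.86   0.11   0.283 -1.775] [-0.33 -0.87  0.01]
[(0.56, array([321., 276., 143., 197.]))]
12579
mid-grasp pt [ 0.5547 -0.2293  0.0635] tilt 30.1 res 0.0002946201700258985
foot centre [ 0.5348 -0.2187  0.0245] h of TCP 0.0556
```

Request:
play_rows:
  targets:
    - [-0.0035,0.0019,0,0,0,0]
    - [-0.007,0.0037,0,0,0,0]
    - [-0.0106,0.0056,0,0,0,0]
    - [-0.0141,0.0075,-0.0005,0,0,0]
    - [-0.0177,0.0094,-0.001,0,0,0]
    - [-0.0212,0.0113,-0.0015,0,0,0]
    - [-0.0247,0.0131,-0.002,0,0,0]
    - [-0.0283,0.015,-0.003,0,0,0]
    - [-0.0283,0.015,-0.003,0,0,0]

```text
time_s: 9.78
tool_pos: [0.5213, -0.2108, 0.0684]
tcp_rot: [0.687, 2.752, -0.109]
contact_force: [0.9, -0.6, 0.8]
gripper_width: 0.027
grip_force: 30.0
```

```bash
python3 hold.py
```

```text
[ 0.52128206 -0.21077414  0.06839035] [-0.6    0.665  1.948  0.154  0.22  -1.827] [-0.27 -0.14 -0.01]
[(0.68, array([325., 285., 125., 179.])), (0.57, array([ 6., 21., 12., 41.]))]
10442
mid-grasp pt [ 0.5252 -0.2129  0.0687] tilt 3.0 res 0.0005818643758661868
foot centre [ 0.5231 -0.2118  0.0238] h of TCP 0.0444
```

Request:
play_rows:
  targets:
    - [-0.002,0.001,-0.001,0,0,0]
    - [-0.002,0.001,-0.001,0,0,0]
    - [-0.002,0.001,-0.001,0,0,0]

```text
time_s: 10.13
tool_pos: [0.5207, -0.2106, 0.0681]
tcp_rot: [0.686, 2.75, -0.11]
contact_force: [0.1, 0.3, 0.6]
gripper_width: 0.0272
grip_force: 30.0
```

Request:
play_rows:
  targets:
    - [0,0,0,0,0,0]
    - [0,0,0,0,0,0]
    - [0,0,0,0,0,0]
    - [0,0,0,0,0,0]
    - [0,0,0,0,0,0]
    - [0,0,0,0,0,0]
    - [0,0,0,0,0,0]
    - [0,0,0,0,0,0]
    - [0,0,0,0,0,0]
  claw: 0.087

```text
time_s: 10.88
tool_pos: [0.5209, -0.2109, 0.0682]
tcp_rot: [0.687, 2.749, -0.11]
contact_force: [0.0, -0.0, 0.1]
gripper_width: 0.0791
grip_force: 0.0
```

```bash
python3 hold.py; python3 - <<'E'
import numpy as np,cv2
from h import *
b,_=snap("scene"); a=np.load("last_wrist.npz")["p"]
im=np.hstack([a[60:360,140:500],cv2.resize(b[160:285,155:300],(348,300),interpolation=3)]); cv2.imwrite("pics/c4.png",im[:,:,::-1])
E
```

```text
[ 0.52094286 -0.21087715  0.06815741] [-0.601  0.666  1.951  0.16   0.213 -1.833] [ 0.07  0.19 -0.01]
[(0.68, array([ 7., 20.,  9., 41.])), (0.58, array([323., 285., 120., 182.]))]
11475
mid-grasp pt [ 0.5215 -0.211   0.0667] tilt -0.6 res 0.0003916104654998892
foot centre [ 0.5219 -0.2112  0.0217] h of TCP 0.0465
```

View pics/c4.png

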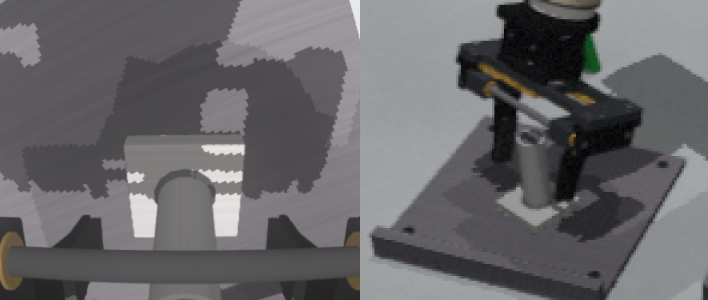

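The post stands upright on its foot at about (0.522, -0.211), with the fingers open. I'll retract along the tool axis and go to the lever.

Request:
play_rows:
  targets:
    - [-0.0055,0.003,0.019,0,0,0]
    - [-0.011,0.006,0.038,0,0,0]
    - [-0.0165,0.009,0.057,0,0,0]
    - [-0.022,0.012,0.076,0,0,0]
    - [-0.0275,0.015,0.095,0,0,0]
    - [-0.033,0.0175,0.114,0,0,0]
    - [-0.04,0.02,0.14,2.8,5.3,0]
    - [-0.04,0.02,0.17,5.6,10.6,0]
    - [-0.04,0.02,0.2,8.5,15.9,0]
    - [-0.04,0.02,0.21,8.5,15.9,0]
    - [-0.04,0.02,0.21,8.5,15.9,0]
    - [-0.04,0.02,0.21,8.5,15.9,0]

```text
time_s: 12.03
tool_pos: [0.4822, -0.1916, 0.2795]
tcp_rot: [0.76, 3.043, -0.003]
contact_force: [-1.2, 0.2, -1.0]
gripper_width: 0.087
grip_force: 0.0
```

Request:
play_rows:
  targets:
    - [0.02,0.43,0,0,0,7]
    - [0.02,0.43,0,0,0,14]
    - [0.02,0.43,0,0,0,21]
    - [0.02,0.43,0,0,0,28]
    - [0.02,0.43,0,0,0,35]
    - [0.02,0.43,0,0,0,43]
    - [0.02,0.43,0,0,0,43]
    - [0.02,0.43,0,0,0,43]
    - [0.02,0.43,0,0,0,43]
    - [0.02,0.43,0,0,0,43]
    - [0.02,0.43,0,0,0,43]
    - [0.02,0.43,0,0,0,43]

```text
time_s: 13.03
tool_pos: [0.4992, 0.242, 0.2763]
tcp_rot: [0.417, -3.112, -0.0]
contact_force: [-0.4, -0.3, -0.1]
gripper_width: 0.0874
grip_force: 0.0
```

```bash
python3 - <<'E'
from h import *
# post and plate check from top
p,d=snap("top"); m=np.zeros((480,640),bool); m[190:290,355:450]=1
q=pts("top",d,m); k=q[q[:,2]>.085]; print("top of post",len(k),np.median(k,0).round(4),(k.min(0)+k.max(0))/2)
f=q[(q[:,2]>.022)&(q[:,2]<.034)&(q[:,0]>.59)]; 
l=cv2.fitLine(f[:,:2].astype(np.float32),cv2.DIST_HUBER,0,.01,.01).ravel(); print("fence",len(f),np.degrees(np.arctan2(l[1],l[0])),l)
o=manip.observe();print(o["tool_pos"],o["tcp_rot"],o["joints"].round(3))
i=manip.camera_info("wrist"); p,d=snap("wrist","w5.png")
for r in manip.cut_out("wrist","lever_balance"):
    q=wpts(d,r["region"],i); col=p[r["region"]].mean(0); print(round(r["p"],2),np.round(r["rect"]),col.round(),np.percentile(q,[2,50,98],axis=0).round(3).tolist())
E
```

```text
top of post 79 [ 0.522  -0.2107  0.0989] [ 0.52154097 -0.21059439  0.09746371]
fence 368 85.703186 [ 0.07492317  0.9971893   0.62327963 -0.22669938]
[0.49926904 0.23991277 0.27638982] [ 4.14301974e-01 -3.11179364e+00  2.01140214e-03] [ 2.470e-01  3.920e-01  1.569e+00 -1.000e-03  1.182e+00 -1.588e+00]
0.8 [444.  67. 104. 134.] [172.  65.  63.] [[0.213, 0.289, 0.001], [0.31, 0.315, 0.018], [0.39, 0.354, 0.027]]
0.56 [317. 223.  52. 173.] [134. 132. 131.] [[0.428, 0.198, 0.007], [0.496, 0.237, 0.018], [0.611, 0.266, 0.027]]
0.56 [ 16. 149.  32.  58.] [106. 105. 104.] [[0.487, -0.231, 0.011], [0.517, -0.198, 0.022], [0.555, -0.173, 0.049]]
```

View pics/w5.png

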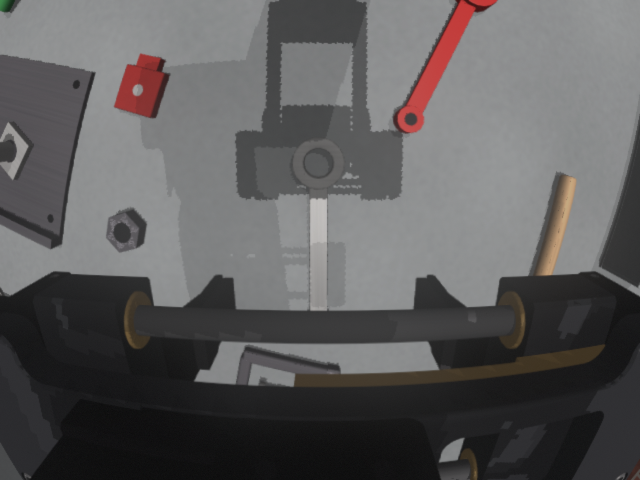

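The wrist view shows the grey lever: big eye at (318,162), bar running down-image between the fingers. I'll fit it.

```bash
python3 - <<'E'
from h import *
o=manip.observe(); T=o["tool_pos"]; i=manip.camera_info("wrist"); L=np.load("last_wrist.npz"); d=L["d"]
m=np.zeros((480,640),bool); m[130:312,280:360]=1
q=wpts(d,m,i)
e=q[(q[:,2]>.0215)&(q[:,2]<.032)]; e=e[e[:,0]<.5]
from scipy.optimize import least_squares
# ring mask: inside radius 28 and outside 16
c=cv2.minEnclosingCircle((e[:,:2]*1000).astype(np.float32)); print("eye",len(e),c,np.median(e[:,2]))
c2=(np.percentile(e[:,:2],1,axis=0)+np.percentile(e[:,:2],99,axis=0))/2; print(c2)
b=q[(q[:,2]>.0145)&(q[:,2]<.0215)&(np.linalg.norm(q[:,:2]-c2,axis=1)>.034)&(q[:,0]>c2[0])]
l=cv2.fitLine(b[:,:2].astype(np.float32),cv2.DIST_HUBER,0,.01,.01).ravel(); u=l[:2]*np.sign(l[0]); print("bar",len(b),np.degrees(np.arctan2(u[1],u[0])),np.median(b[:,2]))
n=np.array([-u[1],u[0]]); print("eye off line",(c2-l[2:])@n)
ec=np.array(c[0])/1000; ec=ec-n*((ec-l[2:])@n); bal=ec+.064*u; print("eye",ec,"bal",bal,"shift",bal-T[:2])
from scipy.spatial.transform import Rotation as R
y=R.from_rotvec(o["tcp_rot"]).as_matrix()[:,1]; print("y az",np.degrees(np.arctan2(y[1],y[0])))
# top check
t=np.load("last_top.npz");mm=np.load("lever_balance.npy");
E
```

```text
eye 1435 ((451.8064880371094, 218.163330078125), 28.15679168701172) 0.026267265715644236
[0.45161312 0.21822501]
bar 2049 14.786619 0.018267423318166814
eye off line 0.00021516187762650463
eye [0.45183359 0.21806067] bal [0.5137141  0.23439475] shift [ 0.01380265 -0.00347775]
y az 104.95386750654787
```

Request:
play_rows:
  targets:
    - [0.0138,-0.0035,-0.04,0,0,0]
    - [0.0138,-0.0035,-0.08,0,0,0]
    - [0.0138,-0.0035,-0.12,0,0,0]
    - [0.0138,-0.0035,-0.16,0,0,0]
    - [0.0138,-0.0035,-0.19,0,0,0]
    - [0.0138,-0.0035,-0.215,0,0,0]
    - [0.0138,-0.0035,-0.235,0,0,0]
    - [0.0138,-0.0035,-0.247,0,0,0]
    - [0.0138,-0.0035,-0.253,0,0,0]
    - [0.0138,-0.0035,-0.254,0,0,0]
    - [0.0138,-0.0035,-0.254,0,0,0]

```text
time_s: 14.1
tool_pos: [0.5153, 0.235, 0.0247]
tcp_rot: [-0.407, 3.113, -0.0]
contact_force: [-0.0, 0.4, -0.6]
gripper_width: 0.0872
grip_force: 0.0
```

Request:
play_rows:
  targets:
    - [0,0,0,0,0,0]
    - [0,0,0,0,0,0]
    - [0,0,0,0,0,0]
    - [0,0,0,0,0,0]
    - [0,0,0,0,0,0]
    - [0,0,0,0,0,0]
    - [0,0,0,0,0,0]
    - [0,0,0,0,0,0]
    - [0,0,0,0,0,0]
    - [0,0,0,0,0,0]
    - [0,0,0,0,0,0]
    - [0,0,0,0,0,0]
  claw: 0.01

```text
time_s: 15.1
tool_pos: [0.5147, 0.2358, 0.0241]
tcp_rot: [-0.408, 3.114, 0.0]
contact_force: [-1.1, 2.3, 0.7]
gripper_width: 0.0197
grip_force: 30.0
```

Request:
play_rows:
  targets:
    - [0,0,0,0,0,0]
    - [0,0,0,0,0,0]
    - [0,0,0,0,0,0]
    - [0,0,0,0,0,0]

```text
time_s: 15.43
tool_pos: [0.5147, 0.2358, 0.0241]
tcp_rot: [-0.409, 3.114, 0.0]
contact_force: [0.4, 2.3, -0.4]
gripper_width: 0.0197
grip_force: 30.0
```

Request:
play_rows:
  targets:
    - [0,0,0.006,0,0,0]
    - [0,0,0.016,0,0,0]
    - [0,0,0.03,0,0,0]
    - [0,0,0.045,0,0,0]
    - [0,0,0.06,0,0,0]
    - [0,0,0.075,0,0,0]
    - [0,0,0.09,0,0,0]
    - [0,0,0.105,0,0,0]
    - [0,0,0.12,0,0,0]
    - [0,0,0.135,0,0,0]
    - [0,0,0.145,0,0,0]
    - [0,0,0.15,0,0,0]

```text
time_s: 16.43
tool_pos: [0.5149, 0.2354, 0.1757]
tcp_rot: [-0.409, 3.112, -0.001]
contact_force: [0.8, 0.2, -6.9]
gripper_width: 0.0196
grip_force: 30.0
```

Request:
play_rows:
  targets:
    - [0,0,0.01,0,0,0]
    - [0,0,0.01,0,0,0]
    - [0,0,0.01,0,0,0]
    - [0,0,0.01,0,0,0]
    - [0,0,0.01,0,0,0]

```text
time_s: 16.85
tool_pos: [0.5141, 0.2355, 0.1833]
tcp_rot: [0.409, -3.114, 0.001]
contact_force: [-0.0, 0.5, -7.3]
gripper_width: 0.0199
grip_force: 30.0
```

```bash
cat > lev.py <<'E'
from h import *
from scipy.spatial.transform import Rotation as R
o=manip.observe(); T=o["tool_pos"]; M=R.from_rotvec(o["tcp_rot"]).as_matrix(); i=manip.camera_info("wrist"); p,d=snap("wrist"); print(T,o["joints"].round(3),o["torque"].round(2),o["contact_force"].round(1))
y=M[:,1]; print("y az",np.degrees(np.arctan2(y[1],y[0])),"tilt",np.degrees(np.arccos(-M[2,2])))
m=np.zeros((480,640),bool); m[60:320,240:400]=1
q=wpts(d,m,i); q=q[(np.abs(q[:,2]-T[2])<.03)&(np.linalg.norm(q[:,:2]-T[:2],axis=1)<.105)]
lo=(q-T)@M   # tool coords
s=lo[:,0]; sg=np.sign(np.median(s)); 
bar=lo[(np.abs(s)<.032)&(np.abs(lo[:,1])<.013)]; eye=lo[(np.abs(s)>.036)&(np.abs(lo[:,1])<.032)]
k=np.polyfit(bar[:,0],bar[:,2],1); print("bar pts",len(bar),"range",bar[:,0].min(),bar[:,0].max(),"pitch deg",np.degrees(np.arctan(k[0])))
pl=np.linalg.lstsq(np.c_[eye[:,:2],np.ones(len(eye))],eye[:,2],rcond=None)[0]
top=eye[np.abs(eye[:,2]-np.c_[eye[:,:2],np.ones(len(eye))]@pl)<.004]
pl=np.linalg.lstsq(np.c_[top[:,:2],np.ones(len(top))],top[:,2],rcond=None)[0]; print("eye plane slopes deg",np.degrees(np.arctan(pl[:2])))
c,r=cv2.minEnclosingCircle((top[:,:2]*1000).astype(np.float32)); ec=np.array([c[0]/1000,c[1]/1000,0]); ec[2]=ec[:2]@pl[:2]+pl[2]+.013; print("eye tool coords",ec.round(4),r,len(top))
E0=T+M@ec; post=np.array([.522,-.2107]); print("eye world",E0.round(4),"eye az from TCP",np.degrees(np.arctan2(*(E0-T)[[1,0]])))
E
python3 lev.py
```

```text
[0.51412503 0.23546196 0.18327033] [ 2.320e-01  5.240e-01  1.641e+00 -1.000e-03  9.780e-01 -1.600e+00] [ 0.07  0.02 -0.  ] [-0.   0.5 -7.3]
y az 104.9642831939227 tilt 0.06270530304950073
bar pts 3712 range -0.0004628400857543287 0.0319891522109724 pitch deg 3.922208916025011
eye plane slopes deg [-0.14643759  0.03526697]
eye tool coords [0.065  0.0003 0.0114] 28.148361206054688 10875
eye world [0.4513 0.219  0.1719] eye az from TCP -165.30212155331756
```

The lever is level and gripped at its balance point. I'll carry it to the post while turning it -109° in two smooth calls.

Request:
play_rows:
  targets:
    - [0,-0.006,0,0,0,-1.5]
    - [0,-0.018,0,0,0,-4]
    - [0,-0.036,0,0,0,-8]
    - [0,-0.058,0,0,0,-13]
    - [0,-0.082,0,0,0,-18]
    - [0,-0.106,0,0,0,-23]
    - [0,-0.13,0,0,0,-28]
    - [0,-0.154,0,0,0,-33]
    - [0,-0.178,0,0,0,-38]
    - [0,-0.202,0,0,0,-43]
    - [0,-0.226,0,0,0,-48]
    - [0,-0.25,0,0,0,-53]

```text
time_s: 17.9
tool_pos: [0.5142, -0.0166, 0.1842]
tcp_rot: [1.034, 2.966, -0.002]
contact_force: [-0.2, 0.4, -6.9]
gripper_width: 0.0196
grip_force: 30.0
```

Request:
play_rows:
  targets:
    - [0.001,-0.024,0,0,0,-5]
    - [0.002,-0.048,0,0,0,-10]
    - [0.003,-0.072,0,0,0,-15]
    - [0.003,-0.096,0,0,0,-20]
    - [0.003,-0.12,0,0,0,-25]
    - [0.003,-0.144,0,0,0,-30]
    - [0.003,-0.168,0,0,0,-35]
    - [0.003,-0.192,0,0,0,-40]
    - [0.003,-0.216,0,0,0,-45]
    - [0.003,-0.238,0,0,0,-50]
    - [0.003,-0.253,0,0,0,-54]
    - [0.003,-0.261,0,0,0,-56]

```text
time_s: 18.9
tool_pos: [0.517, -0.2788, 0.184]
tcp_rot: [2.304, 2.133, -0.003]
contact_force: [-0.0, 0.0, -5.9]
gripper_width: 0.0198
grip_force: 30.0
```

Request:
play_rows:
  targets:
    - [0,0,0,0,0,0]
    - [0,0,0,0,0,0]
    - [0,0,0,0,0,0]
    - [0,0,0,0,0,0]

```text
time_s: 19.23
tool_pos: [0.5173, -0.2739, 0.184]
tcp_rot: [-2.296, -2.143, 0.002]
contact_force: [0.6, 0.3, -6.1]
gripper_width: 0.0201
grip_force: 30.0
```

```bash
python3 lev.py; python3 - <<'E'
from h import *
i=manip.camera_info("wrist"); L=np.load("last_wrist.npz"); q=wpts(L["d"],np.ones((480,640),bool),i)
k=q[(np.hypot(q[:,0]-.522,q[:,1]+.211)<.022)&(np.abs(q[:,2]-.1)<.006)]; print("post top seen",len(k),k.mean(0) if len(k) else "")
E
```

```text
[ 0.51733943 -0.27391608  0.18396101] [-6.770e-01  5.460e-01  1.590e+00 -1.000e-03  1.007e+00 -6.080e-01] [-0.09  0.04 -0.  ] [ 0.6  0.3 -6.1]
y az -3.9480236716833788 tilt 0.089063126785382
bar pts 3744 range -0.0005912977449651205 0.03198613182420631 pitch deg 4.127838794497594
eye plane slopes deg [-0.09445887  0.01989826]
eye tool coords [ 0.0649 -0.0006  0.0114] 28.044309616088867 10877
eye world [ 0.5212 -0.2091  0.1725] eye az from TCP 86.62197320257795
post top seen 1646 [ 0.5218174  -0.21123698  0.10022844]
```

Eye (0.521, -0.209) against post (0.522, -0.211): a 2 mm error. I'll correct that and lower 29 mm to leave a 3 cm gap.

Request:
play_rows:
  targets:
    - [0.0006,-0.002,-0.003,0,0,0]
    - [0.0006,-0.002,-0.008,0,0,0]
    - [0.0006,-0.002,-0.014,0,0,0]
    - [0.0006,-0.002,-0.02,0,0,0]
    - [0.0006,-0.002,-0.025,0,0,0]
    - [0.0006,-0.002,-0.028,0,0,0]
    - [0.0006,-0.002,-0.029,0,0,0]
    - [0.0006,-0.002,-0.029,0,0,0]
    - [0.0006,-0.002,-0.029,0,0,0]
    - [0.0006,-0.002,-0.029,0,0,0]
    - [0.0006,-0.002,-0.029,0,0,0]
    - [0.0006,-0.002,-0.029,0,0,0]

```text
time_s: 20.28
tool_pos: [0.5185, -0.2775, 0.1555]
tcp_rot: [2.298, 2.141, -0.001]
contact_force: [-0.7, -0.6, -6.8]
gripper_width: 0.0196
grip_force: 30.0
```

```bash
python3 lev.py; python3 - <<'E'
from h import *
print(np.abs(manip.observe()["qd"]).max())
b,_=snap("scene","s6.png")
E
```

```text
[ 0.51850629 -0.27749561  0.15545189] [-6.810e-01  5.880e-01  1.607e+00 -1.000e-03  9.460e-01 -6.100e-01] [-0.08  0.06  0.02] [-0.7 -0.6 -6.8]
y az -4.036136451182551 tilt 0.07877584380769097
bar pts 3741 range -0.0005879187293805574 0.03197408448310549 pitch deg 3.9721306091109017
eye plane slopes deg [-0.07883327  0.00703932]
eye tool coords [ 0.0648 -0.0007  0.0114] 28.09468650817871 10847
eye world [ 0.5223 -0.2128  0.144 ] eye az from TCP 86.60076555462284
0.0014267665710627133
```

View pics/s6.png

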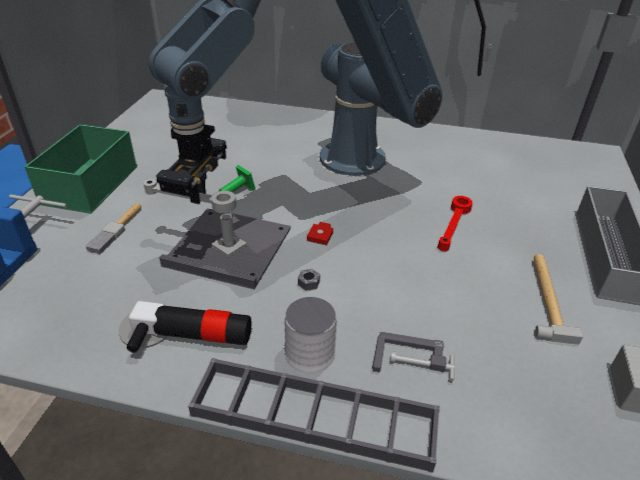

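The picture shows the big eye (222,200) over the standing post (227,232), the lever level and the bystanders in place. Handing in.

```bash
python3 -c "
from rig import manip
print(manip.sign_off())"
```

```text
the job is handed in; nothing more can be done
None
```

The job is handed in, though no verdict came back: the post stands upright on the plate, and the lever is held still and level with its big eye about 2 mm off the post's axis. The gap is about 3 cm, the bar is within about 1° of the fence, and nothing else on the bench appears moved in the last picture.

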